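# Feed the heat-sink carrier past the chute gate

## Task

With one fingertip press down the long paddle beside the chute and hold it down, so that the gate stays well up, while another finger pushes the heat-sink carrier by its tall rear plate under the gate and gently fully home against the end stop, the gate never touching it. Then let go of the paddle so that the gate drops shut behind the pocket, and move clear. Only press and push: do not grip or lift the carrier, keep the heat sink in it, and leave the reel, capacitor and coupling standing where they are.

Things in the scene. Friction and masses are not known exactly. Their poses are not given: they have to be found in the camera images.
- chute: Fixed aluminium U channel on the bench. Origin on the bench top, mid channel, below the gate blade; +x = direction of travel, +y = left (paddle side), z up. In mm: x from -210 to 100, floor top z = 4, inner walls y = +-36.5, wall tops z = 30. End stop face x = 85. The gate's shaft runs along x outside the left wall at y = 54, z = 38 (bracket tops 45).
- carrier: Loose grey carrier, axes as the chute's, 135 x 68 mm, 0.25 to 0.45 kg loaded. Origin on its underside. Pocket x -5 to 65, walls 30 tall; then bare floor 5 thick back to the push plate at x -63 to -70, 44 wide, 62 tall. At the start its front is 12 to 45 mm before the blade. Home, its origin is at chute x = 20, z = 4, the pocket 12 mm past the blade, which drops between pocket and plate.
- push_face (a point): Point on the rear face of the carrier's push plate, mid width, 45 mm above the carrier's underside (49 above the bench); the plate reaches 17 further up and 22 to each side. Pushed here toward chute +x the carrier slides with 1 to 3 N.
- gate (a joint): Gate angle, rad: 0 shut (blade down, paddle sloping up outward at 0.55 rad), 0.55 paddle level and blade well up, 0.65 hard limit. A spring and its weight shut it when the paddle is let go. From 0.42 up the blade clears the carrier and heat sink. The carrier cannot push the gate open.
- paddle_top (a point): Point on the upper face of the gate's steel paddle plate (3 mm thick, 6 mm bead on its outer edge), mid length, chute x = -120 mm, 36 mm out from the shaft; moves with it. The paddle lies over chute x -205 to -35, 2 to 61 mm outward (+y) of the shaft. Level, its top is at z = 40, chute y 56 to 115. It takes 4 to 7 N here to hold it level; a fingertip may slide along it.
- blade_foot (a point): Middle of the lower edge of the gate's steel blade; moves with it. Shut, the blade hangs in the channel's right half, 5 mm thick, chute y -34 to -4, z 13 to 59 mm; its arm, 10 wide (x +-5), crosses over the chute at z 58 to 65. With the paddle level the arm's far end rises to about z = 112 and the blade's lower edge to 46 or more.
- heat_sink: Finned aluminium heat sink 40 x 60 x 26 mm lying loose in the carrier's pocket, origin at the centre of its underside.
- solder_reel: Bystander: reel of solder wire standing on its flange, 52 mm across, 47 tall; origin at the centre of its underside.
- capacitor: Bystander: capacitor can standing, 36 mm across, 56 tall; origin at the centre of its underside.
- coupling: Bystander: shaft coupling standing, 25 mm across, 34 tall; origin at the centre of its underside.
Things that resemble listed ones, but are neither listed nor needed, are in the scene too. Several things have the shape of the heat_sink; the one meant has the colours described above.

How it is judged:
On the way, in this order (a step that is already met when the one before it is completed fails the run):
1. a finger holds the paddle down and the gate is up while the carrier still stands before it (value of joint gate above 0.36 rad and (contact force between the fingers and gate_c4 above 0.3 N or contact force between the fingers and gate_c5 above 0.3 N) and x of carrier in the frame of chute below -0.065 m), for 0.1 s.
2. a finger still holds the gate up when the carrier's pocket has passed under it (value of joint gate above 0.36 rad and (contact force between the fingers and gate_c4 above 0.3 N or contact force between the fingers and gate_c5 above 0.3 N) and x of carrier in the frame of chute above 0.01 m), for 0.1 s.
At the end, for the whole second after the job is handed in: The carrier rests flat in the chute within 6 mm of the end stop, the gate is shut (under 0.05 rad) behind its pocket, the heat sink lies in the pocket (x of carrier in the frame of chute above 0.014 m and z of carrier in the frame of chute below 0.007 m and value of joint gate below 0.05 rad and linear speed of carrier below 0.01 m/s and angle between carrier's own z axis and vertical below 0.05 rad and horizontal distance between heat_sink and carrier below 0.05 m and z of heat_sink in the frame of carrier below 0.01 m); the robot touches nothing.
It fails at once if the gate's blade or arm touches the carrier or the heat sink (more than 1 N) (contact force between gate and carrier above 1 N or contact force between gate and heat_sink above 1 N).
It fails at once if the carrier is lifted more than 6 mm off the chute floor or tipped over 0.15 rad (z of carrier in the frame of chute above 0.01 m or angle between carrier's own z axis and vertical above 0.15 rad).
It fails at once if the carrier is rammed: a push of more than 40 N (contact force between the fingers and carrier above 40 N).
It fails at once if the fingers handle the heat sink (contact force between the fingers and heat_sink above 2 N).
It fails at once if a bystander is moved more than 15 mm or tipped (distance of any of solder_reel, capacitor, coupling from where it was at the start of the episode above 0.015 m or angle between any of solder_reel, capacitor, coupling's own z axis and vertical above 0.3 rad).
It also fails if it takes over 35 s, if anything falls off the work surface, if the arm or the gripper's body presses on something with over 40 N, if the wrist force passes 120 N, or if a joint passes its speed limit or range.

## Robot

A 7-joint arm with a two-finger parallel gripper is mounted at the origin on a cart in front of the work surface, level with it; the furniture and walls round the work are solid. World frame = base frame: x ahead of the robot, y to its left, z up, the work surface at z = 0. Lengths are in m, angles in rad, forces in N, time in s.
With the tool pointing down it reaches from about 0.4 to 0.85 m from the base axis. Payload 4.5 kg.
Tool frame: the origin (TCP) lies at the very end of the fingers, on their centre line; the grasp point (between the pads) lies 19 mm behind it (tcp_to_grasp is the distance from the TCP to the grasp point, in m); z points along the fingers, y is the line along which they close (so a half turn about z gives the same grasp; the last joint's range is limited). The gripper opens to 88 mm and grips with 3 to 60 N. Pads are 18 mm wide; open, the fingers measure 123 mm over their backs; the gripper's body (75 mm by 187 mm) begins 45 mm behind the grasp point.
Start: joints at [1.172, 0.689, -0.195, 1.565, 0.157, 0.902, -0.215], TCP at [0.262, -0.567, 0.239] pointing down, gripper open.
Joint ranges: [-3.01, 3.01], [-0.46, 2.08], [-1.47, 1.51], [0.13, 2.56], [-1, 4.14], [0.04, 2.09], [-2.66, 2.66]. Speed limits (rad/s): [2.57, 2.57, 3.14, 3.14, 3.14, 3.14, 3.14].

## Interface

Orientations are given as a unit quaternion [w, x, y, z].
In Python, from bench import * gives the robot as it stands.
- The arm moves only by the shell command python3 -m creep 'ROWS' [FORCE]. ROWS is JSON, a list of rows, each an object of numbers: "dx", "dy", "dz": the shift along the tool's x, y, z in m; "wx", "wy", "wz": the turn, a rotation vector about the tool's x, y, z in rad; "claw": the opening, from -1 (shut) to 1 (fully open), so that 0 is half open. In form: [{"dx": .., "dy": .., "dz": .., "wx": .., "wy": .., "wz": .., "claw": ..}, ...]. A call has 1 to 5 rows; each row shifts and turns the commanded pose from where the row before left it, along the tool's axes as they then stand; what a row does not reach is not made up. A row lasts 1/12 s, in which the tool goes at most 41.7 mm and 7.16 degrees, less where a joint would pass 70% of its speed; a pose out of reach is approached as far as the arm can. A call with a gripper value outside its range is refused whole. The fingers move at their own pace and stop on an object; FORCE is the grip in N (left out, the last holds). Time passes only in rows, so rows that do not move let the fingers close. It gives the time, the measured TCP pose, the force, the opening and the grip force at its end, in the units of the state.
- observe(): the state, without advancing time (a new reading comes with each control period).
- snapshot(name): name is "scene" or "top"; returns the picture (480x640x3 uint8, red, green, blue); there is no depth.
- camera_model(name): a dict with "fx", "fy", "cx", "cy" (pixels), "dist_coeffs" ([k1, k2, p1, p2, k3] as OpenCV has them; the pictures are not rectified), "world_from_camera" (4x4, takes a point from camera to world coordinates). Camera axes: x right, y up, looking along -z (the intrinsics and any distortion apply to the point x, -y, -z); pixel columns grow to the right and rows downward; lengths in m; the calibration is good to about 2 mm. A picture is of the moment at which its call begins. camera_model takes no time and is no camera call.
- job_done(): hands the job in; it is judged then, once.
The state is a dict: "clock": time; "joints": joint angles; "joint_vel": joint speeds; "effort": joint torques, N m; "position": TCP position; "eef_rot": TCP orientation; "wrist_force": force on the tool from outside, world axes, zero at the start; "ft_torque": the same for the moment, N m; "gripper_width": finger opening in m; "grip_force": force on a finger pad.
Only numpy, scipy, OpenCV 4.12 (cv2) and the standard library are available. Lean on these libraries where they do the work, as an engineer would, in place of code of your own. Each camera call takes 0.05 s, during which the arm holds its last target. There are 200 camera calls.

## Working session

There is one attempt and no reset: what is moved stays moved. The work goes in short steps, Python scripts to look and compute and a shell command to move; the robot and the scene stay as the last step left them, time stands still between calls to the robot, and variables do not carry over. Pictures are saved under pics/ and viewed, at most 10 in all, crops included, and the job is handed in when it is done.

```bash
mkdir -p pics
python3 - <<'E'
from bench import *
import cv2
for n in("scene","top"):
    cv2.imwrite(f"pics/{n}0.png",cv2.cvtColor(snapshot(n),cv2.COLOR_RGB2BGR))
    c=camera_model(n);print({k:(v if k!='world_from_camera' else [[round(float(a),4) for a in r] for r in v]) for k,v in c.items()})
s=observe();print(s)
E
```

```text
{'fx': 588.0435068732168, 'fy': 588.0435068732168, 'cx': 331.5283861556096, 'cy': 244.55207420921522, 'dist_coeffs': array([0.04249921, 0.        , 0.        , 0.        , 0.        ]), 'world_from_camera': [[-0.6695, 0.447, -0.5932, -0.189], [-0.7427, -0.4144, 0.526, 0.6738], [-0.0107, 0.7928, 0.6094, 0.8759], [0.0, 0.0, 0.0, 1.0]]}
{'fx': 538.4588055334658, 'fy': 538.4588055334658, 'cx': 322.0645435816325, 'cy': 241.0196366981151, 'dist_coeffs': array([-0.11737095,  0.        ,  0.        ,  0.        ,  0.        ]), 'world_from_camera': [[0.0022, 0.9845, -0.1751, 0.3683], [-1.0, 0.0025, 0.0015, -0.0541], [0.0019, 0.1751, 0.9845, 1.4308], [0.0, 0.0, 0.0, 1.0]]}
{'clock': 0.1, 'joints': array([ 1.17180372,  0.68989706, -0.19451029,  1.5662407 ,  0.15730677,
        0.90250824, -0.21510228]), 'joint_vel': array([-1.47871018e-04, -1.88922991e-03,  1.75198635e-03, -2.79764683e-03,
       -5.44905823e-05, -2.07121675e-05,  1.38075494e-03]), 'effort': array([-3.05907815e-03, -5.28504002e+01, -1.27127666e+00, -1.53839582e+01,
       -5.25293592e-02,  2.00318274e-03,  4.97040719e-05]), 'position': array([ 0.26184294, -0.5668761 ,  0.23799172]), 'eef_rot': array([-7.94728830e-04,  9.76669610e-01,  2.14745855e-01, -2.43559702e-04]), 'wrist_force': array([ 0.32448506,  0.1813174 , -1.1697    ]), 'ft_torque': array([-0.04820812, -0.01383317, -0.03271947]), 'grip_force': 0.0, 'gripper_width': 0.0877198092297018}
```

View pics/scene0.png

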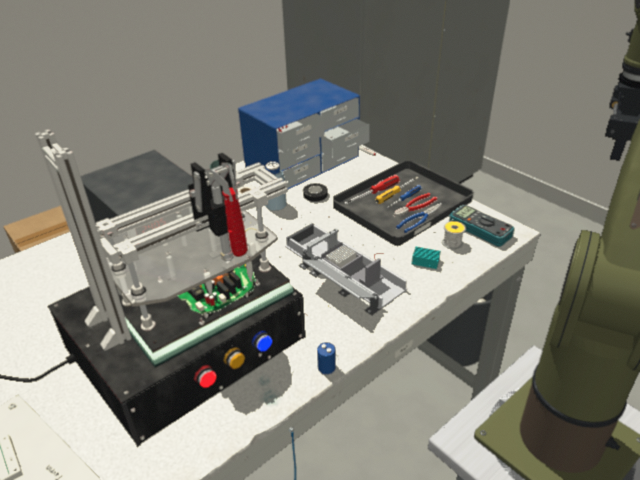

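View pics/top0.png

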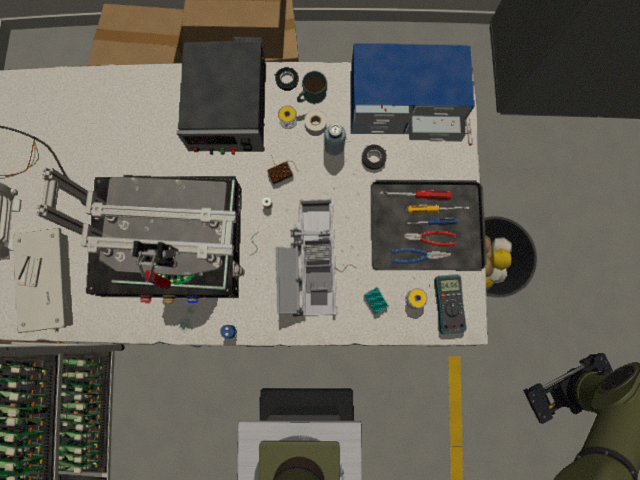

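Run:
```python
import cv2,numpy as np
t=cv2.imread("pics/top0.png")[190:325,255:355]
s=cv2.imread("pics/scene0.png")[215:320,275:415]
a=cv2.resize(t,None,fx=4.4,fy=4.4,interpolation=3);b=cv2.resize(s,None,fx=5.5,fy=5.5,interpolation=3)
cv2.imwrite("pics/t1.png",a);cv2.imwrite("pics/s1.png",b)
```

```text
(no output)
```

View pics/t1.png

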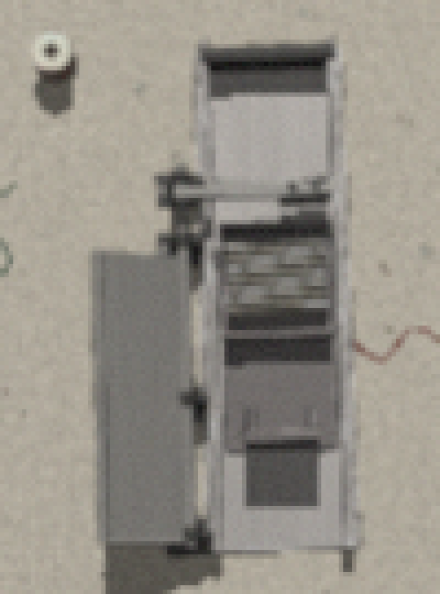

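View pics/s1.png

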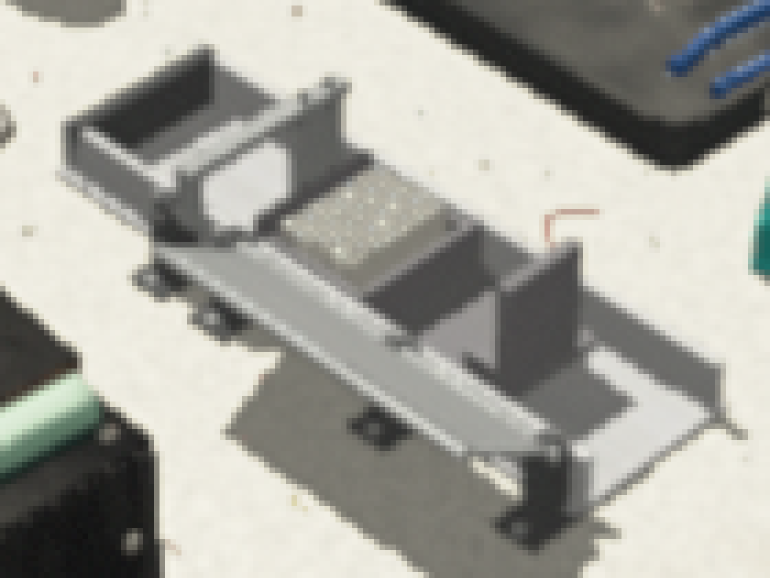

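```bash
cat > h.py <<'E'
from bench import *
import cv2,numpy as np
def ray(n,uv,z):
    c=camera_model(n);K=np.array([[c['fx'],0,c['cx']],[0,c['fy'],c['cy']],[0,0,1]])
    p=cv2.undistortPoints(np.array(uv,float).reshape(-1,1,2),K,np.array(c['dist_coeffs']))[:,0]
    T=np.array(c['world_from_camera']);d=np.c_[p[:,0],-p[:,1],-np.ones(len(p))]@T[:3,:3].T
    o=T[:3,3];return o+d*((np.asarray(z,float)-o[2])/d[:,2])[:,None]
E
python3 - <<'E'
from h import *
pts={'floorNL':(215,548,4),'floorNR':(343,546,4),'wallRfar':(340,62,30),'wallRnear':(353,540,30),'wallLinFar':(209,66,30),'wallLinNear':(212,470,30),
'wallLoutFar':(200,62,30),'endTopL':(204,66,30),'endTopR':(328,62,30),'endfaceBase L':(212,97,4),'plTopL':(246,446,66),'plTopR':(318,446,66),'plBotL':(246,505,9),'plBotR':(318,505,9),
'padOutFar':(94,252,70),'padOutNear':(105,543,70),'padInNear':(190,543,39),'padInFar':(183,250,39),'armL':(185,190,65),'armR':(328,190,65),'coupling':(50,50,34)}
uv=[(255+a/4.4,190+b/4.4) for a,b,_ in pts.values()]
for k,r in zip(pts,ray('top',uv,[v[2]/1000 for v in pts.values()])):print(k,(r*1000).round(0)[:2])
s={'endstopFarCornerL':(205,48,30),'outerfarL':(72,125,30),'plTopRearR':(578,243,66),'plTopRearL':(500,300,66),'plBotL':(500,390,9),'wallRnearTop':(720,365,30),'floorNR':(718,412,4)}
uv=[(275+a/5.5,215+b/5.5) for a,b,_ in s.values()]
for k,r in zip(s,ray('scene',uv,[v[2]/1000 for v in s.values()])):print('S',k,(r*1000).round(0)[:2])
E
```

```text
floorNL [425.  -9.]
floorNR [427. -85.]
wallRfar [718. -83.]
wallRnear [429. -91.]
wallLinFar [715.  -4.]
wallLinNear [470.  -7.]
wallLoutFar [718.   2.]
endTopL [715.  -1.]
endTopR [718. -76.]
endfaceBase L [702.  -5.]
plTopL [481. -28.]
plTopR [482. -70.]
plBotL [451. -27.]
plBotR [451. -70.]
padOutFar [594.  61.]
padOutNear [425.  52.]
padInNear [427.   5.]
padInFar [600.  11.]
armL [632.   9.]
armR [632. -75.]
coupling [724.  93.]
S endstopFarCornerL [730. -78.]
S outerfarL [725.   2.]
S plTopRearR [488. -68.]
S plTopRearL [484. -20.]
S plBotL [492. -30.]
S wallRnearTop [427. -87.]
S floorNR [427. -89.]
```

Top view: the chute runs along world +x (crop cols 200–350), with its blade at about (0.636, -0.042) and yaw about 0.023. The carrier with the grey speckled heat sink stands before the blade, and the plate's rear face is at about x = 0.484. The heat-sink lookalikes at top pixels (375,300), green, and (280,173), brown, are both outside the chute. The grey one in the carrier at (318,252) fits the description, and the crop confirms it.

Plan: tool down and yawed with the chute, opening about 76 mm, paddle finger at chute y≈86 and push finger at y≈-8.

```bash
python3 -m creep '[{"wz":0.1,"claw":0.73},{"wz":0.1,"claw":0.73},{"wz":0.1,"claw":0.73},{"wz":0.11,"claw":0.73},{"dx":0.02,"claw":0.73}]'
python3 -m creep '[{"dx":0.025,"dy":-0.03,"claw":0.73},{"dx":0.025,"dy":-0.03,"claw":0.73},{"dx":0.025,"dy":-0.03,"claw":0.73},{"dx":0.025,"dy":-0.03,"claw":0.73},{"dx":0.025,"dy":-0.03,"claw":0.73}]'
python3 -m creep '[{"dx":0.015,"dy":-0.035,"claw":0.73},{"dx":0.015,"dy":-0.035,"claw":0.73},{"dx":0.015,"dy":-0.035,"claw":0.73},{"dy":-0.035,"claw":0.73},{"dy":-0.035,"claw":0.73}]'
```

```text
schema error: expected keys dx, dy, dz, wx, wy, wz, claw
schema error: expected keys dx, dy, dz, wx, wy, wz, claw
schema error: expected keys dx, dy, dz, wx, wy, wz, claw
```

All keys are required.

```bash
python3 -m creep '[{"dx":0,"dy":0,"dz":0,"wx":0,"wy":0,"wz":0.1,"claw":0.73},{"dx":0,"dy":0,"dz":0,"wx":0,"wy":0,"wz":0.1,"claw":0.73},{"dx":0,"dy":0,"dz":0,"wx":0,"wy":0,"wz":0.1,"claw":0.73},{"dx":0,"dy":0,"dz":0,"wx":0,"wy":0,"wz":0.11,"claw":0.73},{"dx":0.02,"dy":0,"dz":0,"wx":0,"wy":0,"wz":0,"claw":0.73}]'
python3 -m creep '[{"dx":0.025,"dy":-0.03,"dz":0,"wx":0,"wy":0,"wz":0,"claw":0.73},{"dx":0.025,"dy":-0.03,"dz":0,"wx":0,"wy":0,"wz":0,"claw":0.73},{"dx":0.025,"dy":-0.03,"dz":0,"wx":0,"wy":0,"wz":0,"claw":0.73},{"dx":0.025,"dy":-0.03,"dz":0,"wx":0,"wy":0,"wz":0,"claw":0.73},{"dx":0.025,"dy":-0.03,"dz":0,"wx":0,"wy":0,"wz":0,"claw":0.73}]'
```

```text
clock: 0.52
position: [0.2768, -0.5679, 0.2383]
eef_rot: [-0.0, 1.0, 0.006, -0.003]
wrist_force: [-0.9, -0.8, -0.2]
gripper_width: 0.0764
grip_force: 0.0
clock: 0.93
position: [0.4043, -0.4124, 0.2384]
eef_rot: [-0.0, 1.0, 0.011, -0.0]
wrist_force: [0.3, 0.0, 0.0]
gripper_width: 0.076
grip_force: 0.0
```

```bash
python3 -m creep '[{"dx":0.013,"dy":-0.035,"dz":0,"wx":0,"wy":0,"wz":0,"claw":0.73},{"dx":0.013,"dy":-0.035,"dz":0,"wx":0,"wy":0,"wz":0,"claw":0.73},{"dx":0.013,"dy":-0.035,"dz":0,"wx":0,"wy":0,"wz":0,"claw":0.73},{"dx":0.013,"dy":-0.035,"dz":0,"wx":0,"wy":0,"wz":0,"claw":0.73},{"dx":0.005,"dy":-0.035,"dz":0,"wx":0,"wy":0,"wz":0,"claw":0.73}]'
python3 -m creep '[{"dx":0,"dy":-0.035,"dz":0,"wx":0,"wy":0,"wz":0,"claw":0.73},{"dx":0,"dy":-0.035,"dz":0,"wx":0,"wy":0,"wz":0,"claw":0.73},{"dx":0,"dy":-0.035,"dz":0.02,"wx":0,"wy":0,"wz":0,"claw":0.73},{"dx":0,"dy":-0.035,"dz":0.02,"wx":0,"wy":0,"wz":0,"claw":0.73},{"dx":0,"dy":-0.035,"dz":0.02,"wx":0,"wy":0,"wz":0,"claw":0.73}]'
python3 -m creep '[{"dx":0,"dy":-0.03,"dz":0.02,"wx":0,"wy":0,"wz":0,"claw":0.73},{"dx":0,"dy":-0.02,"dz":0.02,"wx":0,"wy":0,"wz":0,"claw":0.73},{"dx":0,"dy":0,"dz":0.02,"wx":0,"wy":0,"wz":0,"claw":0.73},{"dx":0,"dy":0,"dz":0.02,"wx":0,"wy":0,"wz":0,"claw":0.73},{"dx":0,"dy":0,"dz":0,"wx":0,"wy":0,"wz":0,"claw":0.73}]'
python3 - <<'E'
from h import *
print(observe()['position'])
t=cv2.cvtColor(snapshot('top'),4);s=cv2.cvtColor(snapshot('scene'),4)
a=cv2.resize(t[190:340,245:365],None,fx=4,fy=4,interpolation=3);b=cv2.resize(s[170:320,300:400],None,fx=4,fy=4,interpolation=3)
cv2.imwrite("pics/n1.png",np.hstack([a[:580,:400],b[:580]]))
E
```

```text
clock: 1.35
position: [0.4583, -0.2356, 0.2386]
eef_rot: [-0.0, 1.0, 0.012, 0.001]
wrist_force: [0.7, 0.8, 0.8]
gripper_width: 0.0763
grip_force: 0.0
clock: 1.77
position: [0.4526, -0.0614, 0.1784]
eef_rot: [0.0, 1.0, 0.011, 0.001]
wrist_force: [0.4, -0.2, -0.0]
gripper_width: 0.0766
grip_force: 0.0
clock: 2.18
position: [0.4498, -0.0122, 0.096]
eef_rot: [-0.0, 1.0, 0.012, -0.003]
wrist_force: [-0.0, -0.6, 0.0]
gripper_width: 0.0762
grip_force: 0.0
[ 0.44982757 -0.01215729  0.09602707]
```

View pics/n1.png

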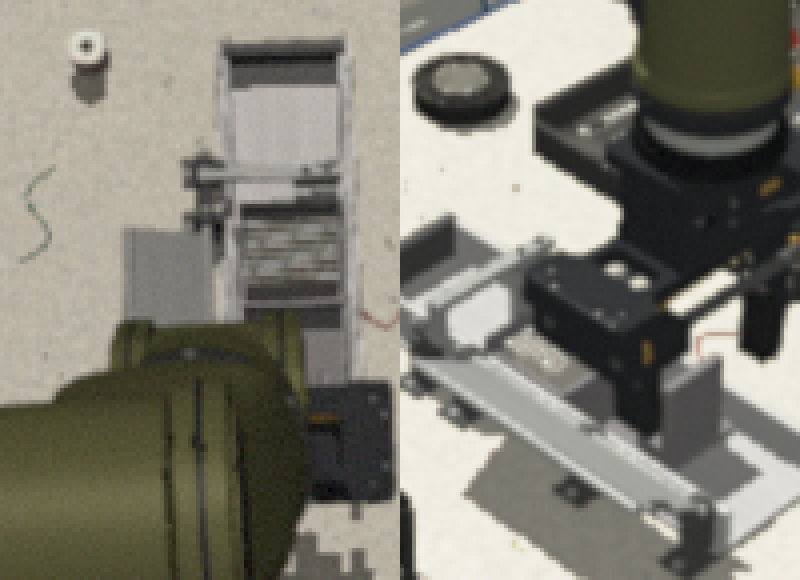

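The near view shows the left fingertip at scene pixel (359,278) and the right one at (390,260), with the paddle and plate below. I'll check those tips against the kinematics.

Run:
```python
from h import *
print(ray('scene',[(359,278),(390,260)],[.096,.096]).round(3))
```

```text
[[ 0.45   0.034  0.096]
 [ 0.447 -0.054  0.096]]
```

```bash
python3 -m creep '[{"dx":0.008,"dy":-0.004,"dz":0.01,"wx":0,"wy":0,"wz":0,"claw":0.73},{"dx":0,"dy":0,"dz":0.01,"wx":0,"wy":0,"wz":0,"claw":0.73},{"dx":0,"dy":0,"dz":0.008,"wx":0,"wy":0,"wz":0,"claw":0.73},{"dx":0,"dy":0,"dz":0.006,"wx":0,"wy":0,"wz":0,"claw":0.73},{"dx":0,"dy":0,"dz":0,"wx":0,"wy":0,"wz":0,"claw":0.73}]'
python3 -m creep '[{"dx":0,"dy":0,"dz":0.004,"wx":0,"wy":0,"wz":0,"claw":0.73},{"dx":0,"dy":0,"dz":0.004,"wx":0,"wy":0,"wz":0,"claw":0.73},{"dx":0,"dy":0,"dz":0.004,"wx":0,"wy":0,"wz":0,"claw":0.73},{"dx":0,"dy":0,"dz":0.004,"wx":0,"wy":0,"wz":0,"claw":0.73},{"dx":0,"dy":0,"dz":0,"wx":0,"wy":0,"wz":0,"claw":0.73}]'
```

```text
clock: 2.7
position: [0.4593, -0.0089, 0.064]
eef_rot: [0.0, 1.0, 0.011, -0.0]
wrist_force: [0.5, -0.3, 0.0]
gripper_width: 0.0761
grip_force: 0.0
clock: 3.12
position: [0.4599, -0.0082, 0.0483]
eef_rot: [-0.0, 1.0, 0.012, 0.0]
wrist_force: [0.4, 1.6, 3.9]
gripper_width: 0.0764
grip_force: 1.8
```

```bash
python3 -m creep '[{"dx":0,"dy":0,"dz":0.004,"wx":0,"wy":0,"wz":0,"claw":0.73},{"dx":0,"dy":0,"dz":0.004,"wx":0,"wy":0,"wz":0,"claw":0.73},{"dx":0,"dy":0,"dz":0,"wx":0,"wy":0,"wz":0,"claw":0.73},{"dx":0,"dy":0,"dz":0,"wx":0,"wy":0,"wz":0,"claw":0.73}]'
python3 - <<'E'
from h import *
print(observe()['position'],observe()['wrist_force'])
t=cv2.cvtColor(snapshot('top'),4);s=cv2.cvtColor(snapshot('scene'),4)
a=cv2.resize(t[190:340,265:365],None,fx=4,fy=4,interpolation=3);b=cv2.resize(s[190:335,300:400],None,fx=4,fy=4,interpolation=3)
cv2.imwrite("pics/n2.png",np.hstack([a[:580],b[:580]]))
E
```

```text
clock: 3.45
position: [0.46, -0.0078, 0.0408]
eef_rot: [-0.001, 1.0, 0.012, 0.0]
wrist_force: [0.4, 3.1, 4.9]
gripper_width: 0.076
grip_force: 2.4
[ 0.45995073 -0.00775842  0.04081246] [0.39392476 3.09905551 4.88100409]
```

View pics/n2.png

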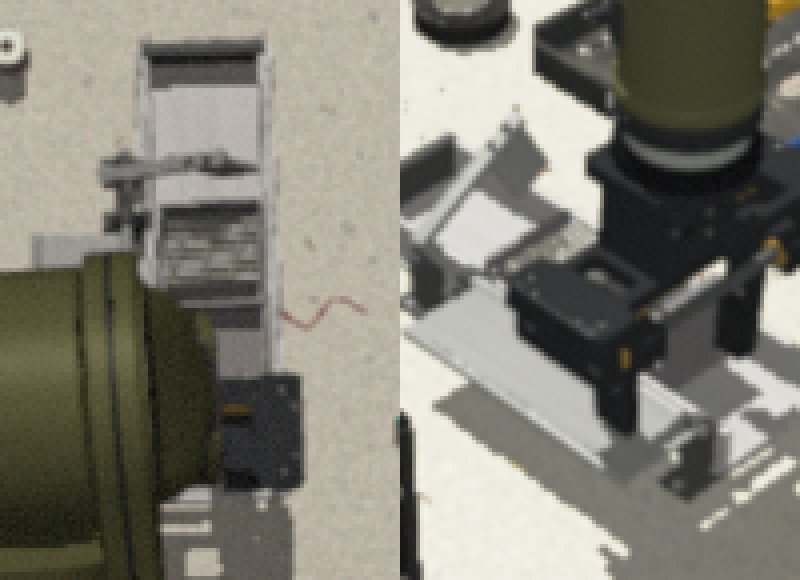

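Paddle level, and the blade arm raised at scene pixels (328,217); the carrier has not moved. Now push.

```bash
python3 -m creep '[{"dx":0.004,"dy":0,"dz":0,"wx":0,"wy":0,"wz":0,"claw":0.73},{"dx":0.004,"dy":0,"dz":0,"wx":0,"wy":0,"wz":0,"claw":0.73},{"dx":0.004,"dy":0,"dz":0,"wx":0,"wy":0,"wz":0,"claw":0.73},{"dx":0.003,"dy":0,"dz":0,"wx":0,"wy":0,"wz":0,"claw":0.73},{"dx":0.003,"dy":0,"dz":0,"wx":0,"wy":0,"wz":0,"claw":0.73}]'
python3 -m creep '[{"dx":0.003,"dy":0,"dz":0,"wx":0,"wy":0,"wz":0,"claw":0.73},{"dx":0.003,"dy":0,"dz":0,"wx":0,"wy":0,"wz":0,"claw":0.73},{"dx":0.003,"dy":0,"dz":0,"wx":0,"wy":0,"wz":0,"claw":0.73},{"dx":0.003,"dy":0,"dz":0,"wx":0,"wy":0,"wz":0,"claw":0.73},{"dx":0.003,"dy":0,"dz":0,"wx":0,"wy":0,"wz":0,"claw":0.73}]'
```

```text
clock: 3.97
position: [0.4739, -0.0099, 0.0407]
eef_rot: [0.001, 1.0, 0.011, -0.004]
wrist_force: [-4.1, -0.6, 5.5]
gripper_width: 0.0761
grip_force: 2.9
clock: 4.38
position: [0.4855, -0.0103, 0.0405]
eef_rot: [0.001, 1.0, 0.01, -0.007]
wrist_force: [-8.8, -1.1, 9.5]
gripper_width: 0.0762
grip_force: 5.2
```

Force rising; hold a moment and look.

```bash
python3 -m creep '[{"dx":0,"dy":0,"dz":0,"wx":0,"wy":0,"wz":0,"claw":0.73},{"dx":0,"dy":0,"dz":0,"wx":0,"wy":0,"wz":0,"claw":0.73}]'
python3 - <<'E'
from h import *
o=observe();print(o['position'],o['wrist_force'],o['ft_torque'],o['joints'],o['eef_rot'])
t=cv2.cvtColor(snapshot('top'),4);s=cv2.cvtColor(snapshot('scene'),4)
a=cv2.resize(t[190:340,265:365],None,fx=4,fy=4,interpolation=3);b=cv2.resize(s[190:335,300:400],None,fx=4,fy=4,interpolation=3)
cv2.imwrite("pics/n3.png",np.hstack([a[:580],b[:580]]))
E
```

```text
clock: 4.55
position: [0.4868, -0.0103, 0.0405]
eef_rot: [0.001, 1.0, 0.01, -0.005]
wrist_force: [-6.2, -1.2, 7.3]
gripper_width: 0.0765
grip_force: 4.3
[ 0.48681612 -0.01025044  0.04054633] [-6.24083523 -1.16467208  7.28539025] [ 0.05737213  1.39196449 -0.01435874] [-0.07810069  0.87766386  0.00497292  2.1041298  -0.01010739  0.17097109
 -1.61490986] [ 0.00141024  0.99992971  0.01040901 -0.00549921]
```

View pics/n3.png

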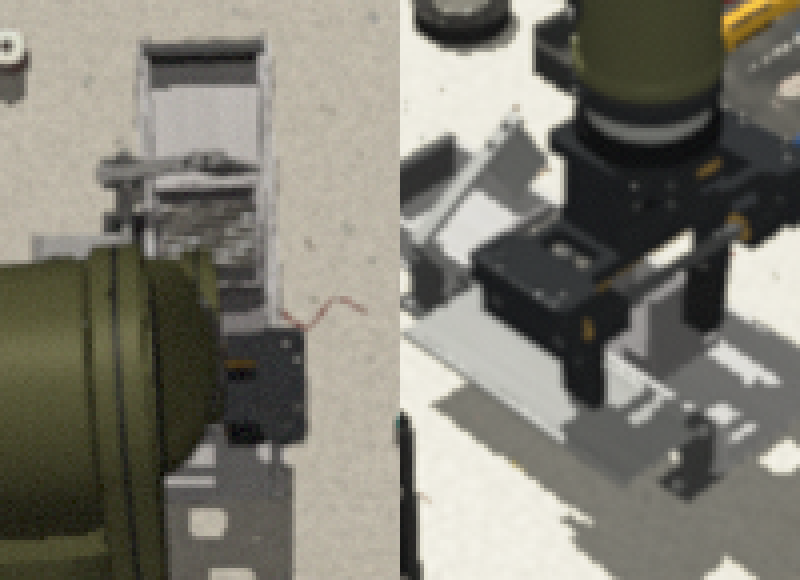

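The carrier is moving (top front edge went from crop row 205 to 185) and the gate is still up. Continuing.

```bash
python3 -m creep '[{"dx":0.003,"dy":0,"dz":0,"wx":0,"wy":0,"wz":0,"claw":0.73},{"dx":0.003,"dy":0,"dz":0,"wx":0,"wy":0,"wz":0,"claw":0.73},{"dx":0.003,"dy":0,"dz":0,"wx":0,"wy":0,"wz":0,"claw":0.73},{"dx":0.003,"dy":0,"dz":0,"wx":0,"wy":0,"wz":0,"claw":0.73},{"dx":0.003,"dy":0,"dz":0,"wx":0,"wy":0,"wz":0,"claw":0.73}]'
python3 -m creep '[{"dx":0.003,"dy":0,"dz":0,"wx":0,"wy":0,"wz":0,"claw":0.73},{"dx":0.003,"dy":0,"dz":0,"wx":0,"wy":0,"wz":0,"claw":0.73},{"dx":0.003,"dy":0,"dz":0,"wx":0,"wy":0,"wz":0,"claw":0.73},{"dx":0.003,"dy":0,"dz":0,"wx":0,"wy":0,"wz":0,"claw":0.73},{"dx":0.003,"dy":0,"dz":0,"wx":0,"wy":0,"wz":0,"claw":0.73}]'
```

```text
clock: 5.07
position: [0.5001, -0.0101, 0.0405]
eef_rot: [0.002, 1.0, 0.01, -0.007]
wrist_force: [-9.0, -0.0, 10.2]
gripper_width: 0.076
grip_force: 5.7
clock: 5.48
position: [0.5152, -0.0099, 0.0404]
eef_rot: [0.002, 1.0, 0.01, -0.007]
wrist_force: [-9.7, -0.7, 10.4]
gripper_width: 0.076
grip_force: 5.7
```

```bash
python3 -m creep '[{"dx":0.004,"dy":0,"dz":0,"wx":0,"wy":0,"wz":0,"claw":0.73},{"dx":0.004,"dy":0,"dz":0,"wx":0,"wy":0,"wz":0,"claw":0.73},{"dx":0.004,"dy":0,"dz":0,"wx":0,"wy":0,"wz":0,"claw":0.73},{"dx":0.004,"dy":0,"dz":0,"wx":0,"wy":0,"wz":0,"claw":0.73},{"dx":0.004,"dy":0,"dz":0,"wx":0,"wy":0,"wz":0,"claw":0.73}]'
python3 -m creep '[{"dx":0.004,"dy":0,"dz":0,"wx":0,"wy":0,"wz":0,"claw":0.73},{"dx":0.004,"dy":0,"dz":0,"wx":0,"wy":0,"wz":0,"claw":0.73},{"dx":0.004,"dy":0,"dz":0,"wx":0,"wy":0,"wz":0,"claw":0.73},{"dx":0.004,"dy":0,"dz":0,"wx":0,"wy":0,"wz":0,"claw":0.73},{"dx":0.003,"dy":0,"dz":0,"wx":0,"wy":0,"wz":0,"claw":0.73}]'
```

```text
clock: 5.9
position: [0.5351, -0.0093, 0.0403]
eef_rot: [0.001, 1.0, 0.01, -0.007]
wrist_force: [-10.2, -0.5, 10.9]
gripper_width: 0.0762
grip_force: 5.9
clock: 6.32
position: [0.5547, -0.0086, 0.0403]
eef_rot: [0.001, 1.0, 0.01, -0.007]
wrist_force: [-9.9, -0.1, 10.5]
gripper_width: 0.0761
grip_force: 5.8
```

Now gently to the stop (expected around TCP x ≈ 0.577–0.58).

```bash
python3 -m creep '[{"dx":0.003,"dy":0,"dz":0,"wx":0,"wy":0,"wz":0,"claw":0.73},{"dx":0.003,"dy":0,"dz":0,"wx":0,"wy":0,"wz":0,"claw":0.73},{"dx":0.003,"dy":0,"dz":0,"wx":0,"wy":0,"wz":0,"claw":0.73},{"dx":0.003,"dy":0,"dz":0,"wx":0,"wy":0,"wz":0,"claw":0.73},{"dx":0.002,"dy":0,"dz":0,"wx":0,"wy":0,"wz":0,"claw":0.73}]'
python3 -m creep '[{"dx":0.002,"dy":0,"dz":0,"wx":0,"wy":0,"wz":0,"claw":0.73},{"dx":0.002,"dy":0,"dz":0,"wx":0,"wy":0,"wz":0,"claw":0.73}]'
python3 -m creep '[{"dx":0.002,"dy":0,"dz":0,"wx":0,"wy":0,"wz":0,"claw":0.73},{"dx":0.002,"dy":0,"dz":0,"wx":0,"wy":0,"wz":0,"claw":0.73}]'
```

```text
clock: 6.73
position: [0.5687, -0.0081, 0.0403]
eef_rot: [0.001, 1.0, 0.01, -0.007]
wrist_force: [-10.2, 0.2, 10.7]
gripper_width: 0.0761
grip_force: 5.8
clock: 6.9
position: [0.5722, -0.008, 0.0402]
eef_rot: [0.001, 1.0, 0.01, -0.007]
wrist_force: [-10.5, 0.5, 10.3]
gripper_width: 0.0763
grip_force: 6.1
clock: 7.07
position: [0.5738, -0.008, 0.0401]
eef_rot: [0.001, 1.0, 0.01, -0.01]
wrist_force: [-16.7, 1.2, 16.0]
gripper_width: 0.076
grip_force: 9.6
```

```bash
python3 -m creep '[{"dx":0.001,"dy":0,"dz":0,"wx":0,"wy":0,"wz":0,"claw":0.73},{"dx":0,"dy":0,"dz":0,"wx":0,"wy":0,"wz":0,"claw":0.73},{"dx":0,"dy":0,"dz":0,"wx":0,"wy":0,"wz":0,"claw":0.73}]'
python3 - <<'E'
from h import *
t=cv2.cvtColor(snapshot('top'),4);s=cv2.cvtColor(snapshot('scene'),4)
a=cv2.resize(t[190:340,265:365],None,fx=4,fy=4,interpolation=3);b=cv2.resize(s[190:335,300:400],None,fx=4,fy=4,interpolation=3)
cv2.imwrite("pics/n4.png",np.hstack([a[:580],b[:580]]))
E
```

```text
clock: 7.32
position: [0.5738, -0.008, 0.04]
eef_rot: [0.001, 1.0, 0.01, -0.011]
wrist_force: [-16.0, 0.7, 17.0]
gripper_width: 0.0762
grip_force: 9.3
```

View pics/n4.png

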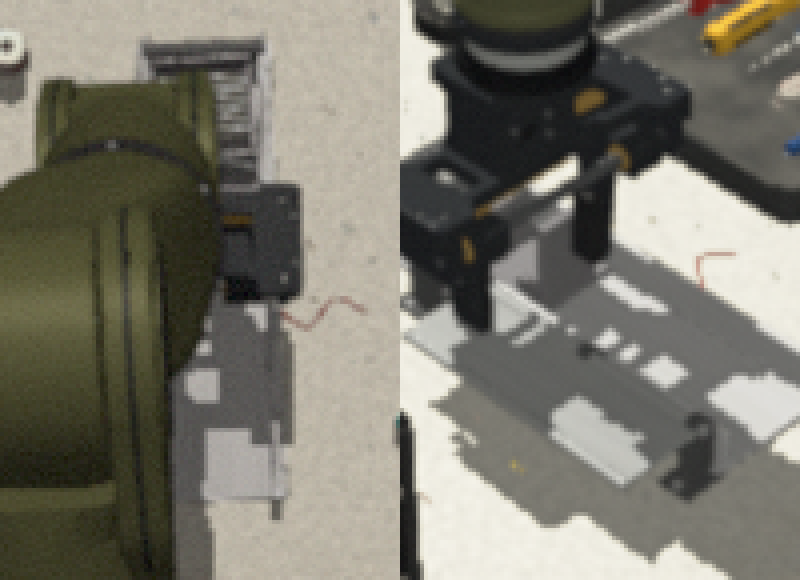

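The carrier is against the stop: the pocket's front is at the end wall at crop rows 60–70, and force holds at 16 N with no motion. Back off, then lift gradually.

```bash
python3 -m creep '[{"dx":-0.006,"dy":0,"dz":0,"wx":0,"wy":0,"wz":0,"claw":0.73},{"dx":-0.006,"dy":0,"dz":0,"wx":0,"wy":0,"wz":0,"claw":0.73},{"dx":-0.006,"dy":0,"dz":0,"wx":0,"wy":0,"wz":0,"claw":0.73},{"dx":-0.006,"dy":0,"dz":0,"wx":0,"wy":0,"wz":0,"claw":0.73},{"dx":0,"dy":0,"dz":0,"wx":0,"wy":0,"wz":0,"claw":0.73}]'
python3 -m creep '[{"dx":0,"dy":0,"dz":-0.006,"wx":0,"wy":0,"wz":0,"claw":0.73},{"dx":0,"dy":0,"dz":-0.006,"wx":0,"wy":0,"wz":0,"claw":0.73},{"dx":0,"dy":0,"dz":-0.006,"wx":0,"wy":0,"wz":0,"claw":0.73},{"dx":0,"dy":0,"dz":-0.006,"wx":0,"wy":0,"wz":0,"claw":0.73},{"dx":0,"dy":0,"dz":-0.01,"wx":0,"wy":0,"wz":0,"claw":0.73}]'
python3 -m creep '[{"dx":0,"dy":0,"dz":-0.03,"wx":0,"wy":0,"wz":0,"claw":0.73},{"dx":-0.02,"dy":0,"dz":-0.03,"wx":0,"wy":0,"wz":0,"claw":0.73},{"dx":-0.03,"dy":0,"dz":-0.03,"wx":0,"wy":0,"wz":0,"claw":0.73},{"dx":-0.03,"dy":0.03,"dz":-0.03,"wx":0,"wy":0,"wz":0,"claw":0.73},{"dx":-0.02,"dy":0.03,"dz":0,"wx":0,"wy":0,"wz":0,"claw":0.73}]'
python3 -m creep '[{"dx":0,"dy":0.035,"dz":0,"wx":0,"wy":0,"wz":0,"claw":0.73},{"dx":0,"dy":0.035,"dz":0,"wx":0,"wy":0,"wz":0,"claw":0.73},{"dx":0,"dy":0.035,"dz":0,"wx":0,"wy":0,"wz":0,"claw":0.73},{"dx":0,"dy":0.035,"dz":0,"wx":0,"wy":0,"wz":0,"claw":0.73},{"dx":0,"dy":0.03,"dz":0,"wx":0,"wy":0,"wz":0,"claw":0.73}]'
python3 -m creep '[{"dx":0,"dy":0,"dz":0,"wx":0,"wy":0,"wz":0,"claw":0.73},{"dx":0,"dy":0,"dz":0,"wx":0,"wy":0,"wz":0,"claw":0.73},{"dx":0,"dy":0,"dz":0,"wx":0,"wy":0,"wz":0,"claw":0.73}]'
python3 - <<'E'
from h import *
t=cv2.cvtColor(snapshot('top'),4);s=cv2.cvtColor(snapshot('scene'),4)
a=cv2.resize(t[190:335,255:355],None,fx=4,fy=4,interpolation=3);b=cv2.resize(s[200:345,280:380],None,fx=4,fy=4,interpolation=3)
cv2.imwrite("pics/n5.png",np.hstack([a,b]))
E
```

```text
clock: 7.83
position: [0.5616, -0.0081, 0.0416]
eef_rot: [0.001, 1.0, 0.01, 0.002]
wrist_force: [2.2, 0.1, 5.5]
gripper_width: 0.0759
grip_force: 2.7
clock: 8.25
position: [0.5593, -0.0062, 0.0747]
eef_rot: [-0.0, 1.0, 0.012, -0.001]
wrist_force: [0.5, -0.4, 0.2]
gripper_width: 0.0764
grip_force: 0.0
clock: 8.67
position: [0.4686, -0.0604, 0.1923]
eef_rot: [-0.001, 1.0, 0.015, 0.003]
wrist_force: [0.4, -1.5, -0.4]
gripper_width: 0.076
grip_force: 0.0
clock: 9.08
position: [0.4714, -0.2348, 0.1889]
eef_rot: [0.0, 1.0, 0.011, -0.0]
wrist_force: [-0.4, 1.0, 0.2]
gripper_width: 0.0764
grip_force: 0.0
clock: 9.33
position: [0.4719, -0.2313, 0.1884]
eef_rot: [-0.001, 1.0, 0.012, -0.0]
wrist_force: [0.3, 0.7, -0.5]
gripper_width: 0.0761
grip_force: 0.0
```

View pics/n5.png

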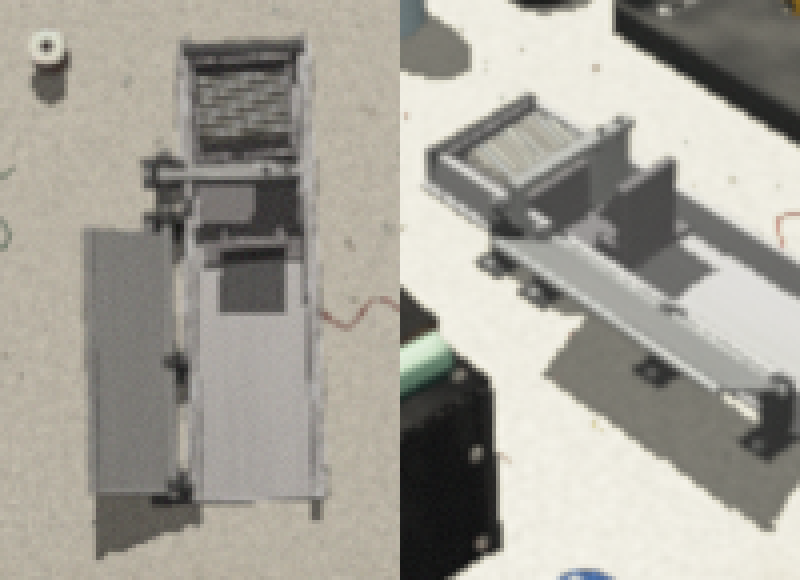

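The carrier is home at the end wall, the heat sink is in its pocket (top crop 195–295, 65–155), and the gate is shut behind it at row 172. The arm is clear.

```bash
python3 -c "
from bench import *
print(job_done())"
```

```text
the job is handed in; nothing more can be done
None
```

The carrier was pushed home against the end stop under the held-up gate, the gate was dropped shut behind the pocket with the heat sink still in it, the arm was moved clear, and the job was handed in at about 9.5 s; the hand-in returned no verdict.

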